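Load the nut bin through its shutter with a hand chute

ROBOT

A 6-joint arm with a two-finger parallel gripper is mounted at the origin on the work surface. World frame = base frame: x ahead of the robot, y to its left, z up, the work surface at z = 0. Lengths are in m, angles in rad, forces in N, time in s.
With the tool pointing down it reaches from about 0.35 to 0.95 m from the base axis. Payload 17.4 kg.
Tool frame: the origin (TCP) lies at the very end of the fingers, on their centre line; the grasp point (between the pads) lies 19 mm behind it; z points along the fingers, y is the line along which they close (so a half turn about z gives the same grasp; the last joint's range is limited). The gripper opens to 93 mm and grips with 3 to 60 N. Pads are 15 mm wide; open, the fingers measure 128 mm over their backs; the gripper's body (75 mm by 188 mm) begins 65 mm behind the grasp point.
Start: joints at [-1.187, 0.116, 1.442, -0, 1.584, -0.038], TCP at [0.276, -0.616, 0.219] pointing down, gripper open.
Joint ranges: [-2.83, 2.83], [-0.83, 2.19], [0.07, 2.5], [-1.14, 4.28], [0.01, 3], [-2.97, 2.97]. Speed limits (rad/s): [1.89, 1.89, 2.22, 3.14, 3.14, 3.14].

INTERFACE

Orientations are given as a rotation vector (axis times angle).
In Python, from plant import r, cams gives the robot as it stands.
- The arm moves only by the shell command python3 -m crank 'ROWS' [FORCE]. ROWS is a JSON object of lists of equal length, an entry for each row: "travel": the shift along the tool's x, y, z in m, a list of three; "rotation": the turn, a rotation vector about the tool's x, y, z in degrees, a list of three; "gripper": the finger opening in m, from 0 to 0.093. A call has 1 to 8 rows; each row is the pose to reach, as a shift and turn from the pose commanded when the call began, along the tool's axes at that moment; what a row does not reach only later rows make up. A row lasts 1/8 s, in which the tool goes at most 62.5 mm and 10.7 degrees, less where a joint would pass 70% of its speed; a pose out of reach is approached as far as the arm can. A call with a gripper value outside its range is refused whole. The fingers move at their own pace and stop on an object; FORCE is the grip in N (left out, the last holds). Time passes only in rows, so rows that repeat a pose let the fingers close. It gives the time, the measured TCP pose, the force, the opening and the grip force at its end, in the units of the state.
- r.observe(): the state, without advancing time (a new reading comes with each control period).
- cams.read_camera(name): name is "side" or "top" or "wrist"; returns the picture (384x512x3 uint8, blue, green, red); there is no depth.
- cams.camera_model(name): a dict with "fx", "fy", "cx", "cy" (pixels), "camera_from_world" (4x4, takes a point from world to camera coordinates); the wrist camera has in their place "hand_eye" (4x4, takes a point from camera to tool coordinates, whose origin is the TCP and whose axes are the flange's). Camera axes: x right, y down, z forward; pixel columns grow to the right and rows downward; lengths in m; the calibration is good to about 2 mm. A picture is of the moment at which its call begins: read the wrist's pose just before it. camera_model takes no time and is no camera call.
- r.hand_in(): hands the job in; it is judged then, once.
The state is a dict: "clock": time; "q": joint angles; "qvel": joint speeds; "tau": joint torques, N m; "tool_pos": TCP position; "eef_rot": TCP orientation; "force": force on the tool from outside, world axes, zero at the start; "torque": the same for the moment, N m; "opening": opening from 0.0 (shut) to 1.0 (fully open); "grasp_force": force on a finger pad.
Only numpy, scipy, OpenCV 4.12 (cv2) and the standard library are available. Lean on these libraries where they do the work, as an engineer would, in place of code of your own. Each camera call takes 0.05 s, during which the arm holds its last target. There are 200 camera calls.

TASK

Load the three loose coupling nuts from the hand chute into the steel nut bin. First pull the bin's spring plunger up and twist it clockwise into its rest notch so that it stays retracted, and slide the shutter fully open; then pick up the loaded chute by its handle, tip it over the bin's opening until all three nuts have slid in, and set the empty chute gently back on the bench, upright. Leave the plunger parked and the shutter open, do not handle the nuts, and do not disturb the other things on the bench.

Things in the scene. Friction and masses are not known exactly. Their poses are not given: they have to be found in the camera images.
- bin: Fixed closed grey sheet-steel box, 150 (x) by 250 (y) by 120 mm high, on the bench, filled only through the opening in its lid; a slope inside leads the nuts aside. Origin on the bench below the opening's centre, z up; it spans x -75..75, y -110..140 mm. Guide rails for the shutter on the lid (at x 51 and -64 mm, along y) rise to 132 mm above the bench.
- opening (a point): Centre of the bin's opening, at the lid's top face, 120 mm above the bench; axes as the bin's. The hole is 72 mm (x) by 56 mm (y), covered by the shutter at the start.
- deflector (a point): Middle of the top edge of the upright steel deflector plate beside the opening, 70 mm wide (bin y), 3 mm thick, at bin (-39, 0, 177) mm, lower edge 129 mm above the bench. It stops nuts poured from the +x side towards -x; a chute lip too near it (under 55 mm) lets a nut wedge between.
- shutter (a joint): Slide of the aluminium shutter plate (5 mm thick) along the bin's +y, in m: 0 closed, end stop at 0.072 fully open; the opening is clear above 0.064. About 2 N friction, stays where left. While the plunger is down its pin locks the shutter (2 mm of play).
- shutter_grip (a point): Middle of the shutter's upright grip fin, 40 mm (bin x) by 12 mm (bin y) by 34 mm tall, top 12 mm above this point; grip it across its 12 mm thickness. It moves with the shutter; closed it lies at bin (0, 54, 148) mm, i.e. 6 mm thick each side along y.
- plunger_grip (a point): Centre of the spring plunger's black T-handle: bar 60 mm long (point x), 14 mm thick (y), 22 mm tall, top 7 mm above this point, on a vertical shaft; its underside is 15 mm below this point, with the housing's collar 16 mm lower when down. Down, the point is at bin (-50, -76, 183) mm, the bar parallel to bin x. Lifts and turns with the handle.
- plunger_lift (a joint): Pull of the plunger straight up, in m: 0 down (its pin locks the shutter), stop at 0.020. A spring pulls it down, 8 N at 0, 12 N at the top. Below 0.011 a key in the collar's slot stops it turning; lift at least 0.015 to turn it over the ridge into the rest notch. Let down in the notch it rests at about 0.011.
- plunger_twist (a joint): Turn of the T-handle, in rad, clockwise seen from above: 0 in the slot, rest notch centred at about 1.05, stop at 1.2.
- chute: Loose bright sheet-steel hand chute: straight U channel 220 mm long (x), 40 wide, 34 high, inside 34 wide, floor 4 thick, open above; outlet (open end) at -x, closed end at +x. About 0.28 kg empty, oily: nuts start to slide at 11 to 17 degrees of tilt; 40 degrees empties it surely. Origin at the centre of its underside, z up. A handle bridges it at mid-length.
- chute_handle (a point): Centre of the chute's handle bar, 74 mm above its underside at mid-length: dark steel bar 50 mm across (chute y), 16 mm thick (chute x), 24 mm tall, on two 5 mm legs beside the channel (legs at y +-22.5 mm). Grip it across its 16 mm thickness.
- chute_outlet (a point): Middle of the floor's upper edge at the chute's open end, chute (-110, 0, 4) mm.
- nut1: Loose steel coupling nut, hexagonal bar 60 mm long (x), 24 mm across flats, 0.12 kg, lying lengthwise in the chute's channel, nearest the closed end. Origin at its centre.
- nut2: Loose steel coupling nut, hexagonal bar 60 mm long (x), 24 mm across flats, 0.12 kg, lying lengthwise in the chute's channel, in the middle. Origin at its centre.
- nut3: Loose steel coupling nut, hexagonal bar 60 mm long (x), 24 mm across flats, 0.12 kg, lying lengthwise in the chute's channel, nearest the outlet. Origin at its centre.
- jar: Bystander: upright amber jar, 72 mm diameter, 110 mm high, origin under its centre. Leave alone.
- can: Bystander: upright can, 66 mm diameter, 130 mm high, origin under its centre. Leave alone.
- steel_block: Bystander: steel block 55 x 55 x 60 mm, origin under its centre. Leave alone.
- wrench: Bystander: wrench 170 mm long lying flat. Leave alone.
Things that resemble listed ones, but are neither listed nor needed, are in the scene too. Leave any blue look-alike of the nut1 alone.

How it is judged:
On the way, in this order (a step that is already met when the one before it is completed fails the run):
1. the plunger is pulled up, twisted and resting in its notch (value of joint plunger_lift between 0.008 and 0.0135 m and value of joint plunger_twist above 0.8 rad), for 0.2 s.
2. the shutter is slid fully open with the plunger parked (all of step 1 and value of joint shutter above 0.06 m), for 0.2 s.
3. the chute is lifted with all three nuts in it (x of nut1 in the frame of chute between -0.11 and 0.11 m and y of nut1 in the frame of chute between -0.022 and 0.022 m and z of each of nut1, nut2, nut3 in the frame of chute below 0.04 m and x of nut2 in the frame of chute between -0.11 and 0.11 m and y of nut2 in the frame of chute between -0.022 and 0.022 m and x of nut3 in the frame of chute between -0.11 and 0.11 m and y of nut3 in the frame of chute between -0.022 and 0.022 m and height (world z) of chute above 0.06 m), for 0.1 s.
4. all three nuts are in the bin while the chute is still tipped with its outlet over the opening (x of nut1 in the frame of bin between -0.075 and 0.075 m and y of nut1 in the frame of bin between -0.11 and 0.14 m and z of each of nut1, nut2, nut3 in the frame of bin below 0.105 m and x of nut2 in the frame of bin between -0.075 and 0.075 m and y of nut2 in the frame of bin between -0.11 and 0.14 m and x of nut3 in the frame of bin between -0.075 and 0.075 m and y of nut3 in the frame of bin between -0.11 and 0.14 m and angle between chute's own z axis and vertical above 0.15 rad and horizontal distance between chute_outlet and opening below 0.065 m), for 0.05 s.
At the end, for the whole second after the job is handed in: All three nuts lie inside the bin, the plunger rests parked (lifted 8 to 13.5 mm, turned more than 0.8 rad), the shutter is open at least 60 mm, and the chute stands still and upright on the bench (within 0.06 rad and 8 mm in height) (all of step 2 and x of nut1 in the frame of bin between -0.075 and 0.075 m and y of nut1 in the frame of bin between -0.11 and 0.14 m and z of each of nut1, nut2, nut3 in the frame of bin below 0.105 m and x of nut2 in the frame of bin between -0.075 and 0.075 m and y of nut2 in the frame of bin between -0.11 and 0.14 m and x of nut3 in the frame of bin between -0.075 and 0.075 m and y of nut3 in the frame of bin between -0.11 and 0.14 m and angle between chute's own z axis and vertical below 0.06 rad and height (world z) of chute between -0.008 and 0.008 m and linear speed of chute below 0.03 m/s and linear speed of each of nut1, nut2, nut3 below 0.05 m/s); the robot touches nothing.
It fails at once if a bystander object is moved more than 30 mm (distance of any of jar, can, steel_block, wrench from where it was at the start of the episode above 0.03 m).
It fails at once if a nut is handled with the fingers (contact force between the fingers and nut1 above 2 N or contact force between the fingers and nut2 above 2 N or contact force between the fingers and nut3 above 2 N).
It fails at once if the chute is dropped or banged on the bench (over 80 N) (contact force between chute and table above 80 N).
It also fails if it takes over 72 s, if anything falls off the work surface, if the arm or the gripper's body presses on something with over 40 N, if the wrist force passes 120 N, or if a joint passes its speed limit or range.

## Working session

There is one attempt and no reset: what is moved stays moved. The work goes in short steps, Python scripts to look and compute and a shell command to move; the robot and the scene stay as the last step left them, time stands still between calls to the robot, and variables do not carry over. Pictures are saved under pics/ and viewed, at most 13 in all, crops included, and the job is handed in when it is done.

```bash
ls; mkdir -p pics
python3 - <<'E'
from plant import r,cams
import cv2,numpy as np
s=r.observe();print(s)
for n in("top","side"):
    cv2.imwrite(f"pics/{n}0.png",cams.read_camera(n))
for n in("top","side","wrist"):print(n,cams.camera_model(n))
E
```

```text
pics
{'clock': 0.0, 'q': array([-1.18682076e+00,  1.16492871e-01,  1.44226472e+00, -2.61013293e-05,
        1.58399518e+00, -3.78067516e-02]), 'qvel': array([ 0.00175924,  0.00064309,  0.00042947,  0.00183478, -0.00144395,
       -0.00033307]), 'tau': array([-3.03703113e-03, -7.21280122e+01, -6.22612023e+01,  7.77929253e-02,
        2.38217547e-02, -1.48250219e-04]), 'tool_pos': array([ 0.27624062, -0.61566355,  0.21790088]), 'eef_rot': array([-3.07087692e+00, -6.57395197e-01,  3.54097308e-04]), 'force': array([1.19415251, 0.36772186, 0.08914219]), 'torque': array([-0.02398474, -0.01036248,  0.03339099]), 'grasp_force': 0.0, 'opening': 0.999201693135911}
top {'fx': 483.74327478845896, 'fy': 483.74327478845896, 'cx': 265.53054074165186, 'cy': 186.93351238391577, 'camera_from_world': array([[-1.02722329e-02, -9.99912250e-01,  8.36507402e-03,
        -9.49195957e-04],
       [-9.98150813e-01,  9.75219940e-03, -5.99987509e-02,
         5.84486296e-01],
       [ 5.99119081e-02, -8.96592658e-03, -9.98163401e-01,
         1.38322812e+00],
       [ 0.00000000e+00,  0.00000000e+00,  0.0000000
[... 170 characters left out ...]
[ 0.86444572, -0.50252683,  0.01415594, -0.53691224],
       [-0.37155208, -0.65760456, -0.65536653,  0.2848301 ],
       [ 0.33864828,  0.56126912, -0.75517834,  0.65325383],
       [ 0.        ,  0.        ,  0.        ,  1.        ]])}
wrist {'fx': 321.3063847626723, 'fy': 321.3063847626723, 'cx': 255.5482785810227, 'cy': 188.72818329361925, 'hand_eye': array([[-6.82140613e-05, -9.55711641e-01, -2.94304697e-01,
         8.07403525e-02],
       [ 9.99999386e-01, -3.90834131e-04,  1.03739666e-03,
        -3.53729159e-04],
       [-1.10647638e-03, -2.94304446e-01,  9.55711080e-01,
        -1.65244797e-01],
       [ 0.00000000e+00,  0.00000000e+00,  0.00000000e+00,
         1.00000000e+00]])}
```

View pics/top0.png

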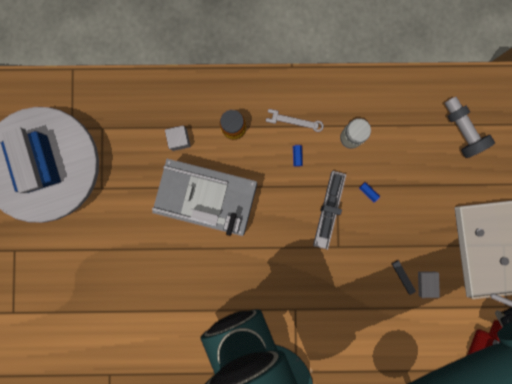

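View pics/side0.png

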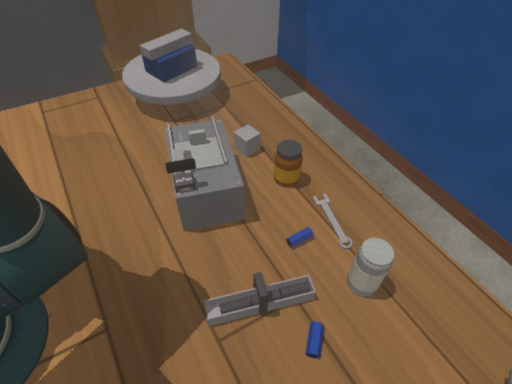

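The top view shows the bin at about (205,197) with the black T-handle at (233,222). The chute is at (330,210), the jar at (232,122), the can at (355,132), the block at (177,137) and the wrench at (295,120). Blue look-alikes are at (297,155) and (369,191). The side view shows the same layout, with the chute at (262,298). I'll zoom in for pixel measurements.

Run:
```python
import cv2,numpy as np
t=cv2.imread("pics/top0.png");s=cv2.imread("pics/side0.png")
f=lambda i,x,y,w,h,k:cv2.resize(i[y:y+h,x:x+w],None,fx=k,fy=k,interpolation=cv2.INTER_CUBIC)
a=np.hstack([f(t,150,155,112,85,4.5)[:380,:500],f(t,300,165,60,85,4.5)[:380,:270]])
b=np.hstack([f(s,160,115,90,115,380/115/1.72),f(s,200,268,130,57,220/57.)[:222]][1:])
b=f(s,200,265,130,60,3.5)[:210]
c=f(s,160,115,90,115,210/115.)
d=np.zeros((210,800,3),np.uint8);d[:,:b.shape[1]]=b[:210]
d[:c.shape[0],500:500+c.shape[1]]=c[:210]
o=np.zeros((380,800,3),np.uint8);o[:a.shape[0],:a.shape[1]]=a
cv2.imwrite("pics/z.png",np.vstack([o,d]))
```

```text
(no output)
```

View pics/z.png

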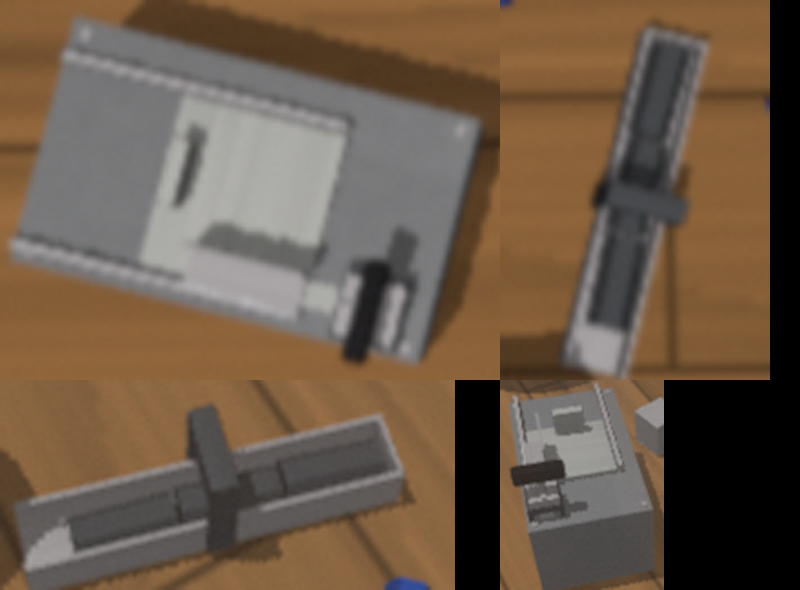

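The crops show the T-handle bar from crop (375,265) to (355,360). The bin lid corners are at (75,18), (480,120) and (420,360). The chute's outlet is its near end, around (595,370), with all three nuts inside, and its handle is centred near (645,202). Next I compute poses from these.

```bash
cat > h.py <<'E'
from plant import r,cams
import cv2,numpy as np
from scipy.spatial.transform import Rotation as R
def ray(n,uv,pose=None):
    m=cams.camera_model(n)
    d=np.array([(uv[0]-m["cx"])/m["fx"],(uv[1]-m["cy"])/m["fy"],1])
    if n=="wrist":
        p,rv=pose; T=np.eye(4);T[:3,:3]=R.from_rotvec(rv).as_matrix();T[:3,3]=p
        W=T@m["hand_eye"]
    else: W=np.linalg.inv(m["camera_from_world"])
    return W[:3,3],W[:3,:3]@d
def onz(n,uv,z,pose=None):
    o,d=ray(n,uv,pose);return o+d*(z-o[2])/d[2]
def fit(loc,wor):
    # planar rigid fit local->world: returns xy, yaw
    l=np.array(loc)[:,:2];w=np.array(wor)[:,:2]
    a=(l-l.mean(0))@[1,1j];b=(w-w.mean(0))@[1,1j]
    y=np.angle((a.conj()*b).sum());c,s=np.cos(y),np.sin(y)
    M=np.array([[c,-s],[s,c]]);t=w.mean(0)-M@l.mean(0)
    print("res mm",np.round(1e3*np.linalg.norm(l@M.T+t-w,axis=1),1));return t,y
def wpic(name):
    s=r.observe();im=cams.read_camera("wrist");cv2.imwrite(f"pics/{name}.png",im)
    np.save(f"pics/{name}.npy",np.r_[s["tool_pos"],s["eef_rot"]]);return im
def totool(dw):  # world vector -> tool axes
    s=r.observe();return R.from_rotvec(s["eef_rot"]).inv().apply(dw)
def st():
    s=r.observe();print(round(s["clock"],2),s["tool_pos"].round(4),s["eef_rot"].round(3),"F",s["force"].round(1),"op",round(s["opening"]*93,1),"g",round(s["grasp_force"],1))
    Rm=R.from_rotvec(s["eef_rot"]).as_matrix();print("x",Rm[:,0].round(3),"y",Rm[:,1].round(3),"q",s["q"].round(2))
E
python3 - <<'E'
from h import *
c1=lambda x,y:(150+x/4.5,155+y/4.5)
c2=lambda x,y:(300+(x-500)/4.5,165+y/4.5)
w=[onz("top",c1(*p),.12) for p in [(75,18),(480,120),(420,360)]]
print(np.round(w,4));t,y=fit([(.075,.14),(.075,-.11),(-.075,-.11)],w);print("bin",t,np.degrees(y))
c,s=np.cos(y),np.sin(y)
print("plunger pred",t+np.array([[c,-s],[s,c]])@[-.05,-.076])
print("plunger seen",onz("top",c1(365,312),.19))
w=[onz("top",c2(*p),.034) for p in [(645,27),(708,43),(563,368),(627,378)]]
t,y=fit([(.11,.02),(.11,-.02),(-.11,.02),(-.11,-.02)],w);print("chute",t,np.degrees(y))
print("handle",onz("top",c2(645,202),.086))
st()
E
```

```text
[[0.6561 0.2591 0.12  ]
 [0.5927 0.0178 0.12  ]
 [0.4505 0.0546 0.12  ]]
res mm [0.4 1.4 1.7]
bin [0.54886822 0.14255691] -14.434992183294892
plunger pred [0.48150128 0.08142022]
plunger seen [0.48033354 0.08263392 0.19      ]
res mm [0.8 0.9 2.3 1.4]
chute [ 0.51521151 -0.19073778] -14.527855208253182
handle [ 0.51532605 -0.18889515  0.086     ]
0.1 [ 0.2763 -0.6157  0.218 ] [-3.071 -0.657  0.   ] F [ 0.4  1.3 -0.4] op 92.8 g 0.0
x [0.912 0.409 0.   ] y [ 0.409 -0.912 -0.001] q [-1.19  0.12  1.44  0.    1.58 -0.04]
```

```bash
python3 -m crank '{"travel":[[0.06,-0.07,-0.01],[0.12,-0.14,-0.02],[0.18,-0.21,-0.03],[0.24,-0.28,-0.04],[0.3,-0.35,-0.06],[0.35,-0.41,-0.07],[0.41,-0.48,-0.08],[0.47,-0.55,-0.09]],"rotation":[[0,0,-10],[0,0,-20],[0,0,-30],[0,0,-40],[0,0,-50],[0,0,-60],[0,0,-70],[0,0,-80]],"gripper":[0.04,0.04,0.04,0.04,0.04,0.04,0.04,0.04]}' 20; python3 -c "
from h import *
st()"
```

```text
clock: 1.1
tool_pos: [0.4161, -0.1379, 0.2805]
eef_rot: [1.924, 2.483, 0.0]
force: [1.6, -0.0, 0.4]
opening: 0.428
grasp_force: 0.0
1.1 [ 0.4161 -0.1379  0.2805] [1.924 2.483 0.   ] F [ 1.6 -0.   0.4] op 39.8 g 0.0
x [-0.25   0.968 -0.   ] y [0.968 0.25  0.   ] q [-0.38 -0.42  1.82  0.    1.74 -0.63]
```

```bash
python3 -m crank '{"travel":[[0.05,0.03,0],[0.1,0.06,0],[0.15,0.09,0],[0.197,0.118,0],[0.197,0.118,0],[0.197,0.118,0],[0.197,0.118,0],[0.197,0.118,0]],"rotation":[[0,0,-10],[0,0,-20],[0,0,-30],[0,0,-40],[0,0,-50],[0,0,-61],[0,0,-61],[0,0,-61]],"gripper":[0.04,0.04,0.04,0.04,0.04,0.04,0.04,0.04]}'
python3 - <<'E'
from h import *
wpic("w1");st()
E
```

```text
clock: 2.1
tool_pos: [0.4823, 0.0799, 0.2801]
eef_rot: [-0.413, -3.114, 0.0]
force: [-0.2, -0.2, 0.3]
opening: 0.43
grasp_force: 0.0
2.15 [0.4823 0.0799 0.2802] [-0.412 -3.114 -0.   ] F [-1.1  1.5 -0.2] op 40.3 g 0.0
x [-0.966  0.26   0.   ] y [0.26  0.966 0.   ] q [ 0.11 -0.3   1.73  0.    1.71 -1.2 ]
```

View pics/w1.png

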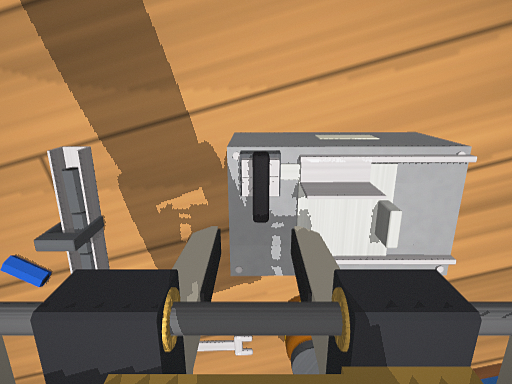

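The wrist view shows the black bar at about (261,187), the lid corners near (230,149), (470,148), (232,275) and (445,270), and the fin at (388,223).

Run:
```python
from h import *
im=cv2.imread("pics/w1.png");d=np.load("pics/w1.npy");P=(d[:3],d[3:])
m=(im.max(2)<60).astype(np.uint8);m[:140]=0;m[240:]=0;m[:,:225]=0;m[:,300:]=0
c=max(cv2.findContours(m,0,1)[0],key=cv2.contourArea);rc=cv2.minAreaRect(c);print(rc,cv2.boundingRect(c))
print("bar",onz("wrist",rc[0],.19,P))
b=cv2.boxPoints(rc);print(np.array([onz("wrist",p,.19,P) for p in b]).round(4))
uv=[(230,149),(470,148),(232,275),(445,270)]
w=[onz("wrist",p,.12,P) for p in uv]
t,y=fit([(-.075,-.11),(-.075,.14),(.075,-.11),(.075,.14)],w);print("bin",t,np.degrees(y))
M=np.array([[np.cos(y),-np.sin(y)],[np.sin(y),np.cos(y)]])
for n,p in dict(plunger=(-.05,-.076),fin=(0,.054)).items():print(n,t+M@p)
cv2.imwrite("pics/w1z.png",cv2.resize(im[120:290,215:485],None,fx=2.9,fy=2.9,interpolation=cv2.INTER_CUBIC))
```

```text
((261.0, 186.5), (71.0, 16.0), 90.0) (253, 151, 17, 72)
bar [0.47660467 0.08517771 0.19      ]
[[0.4462 0.0866 0.19  ]
 [0.4495 0.099  0.19  ]
 [0.5091 0.0837 0.19  ]
 [0.5056 0.0704 0.19  ]]
res mm [4.7 4.1 1.8 6.7]
bin [0.54702662 0.14486788] -14.531728744227834
plunger [0.47955655 0.08384502]
fin [0.56057609 0.19714036]
```

View pics/w1z.png

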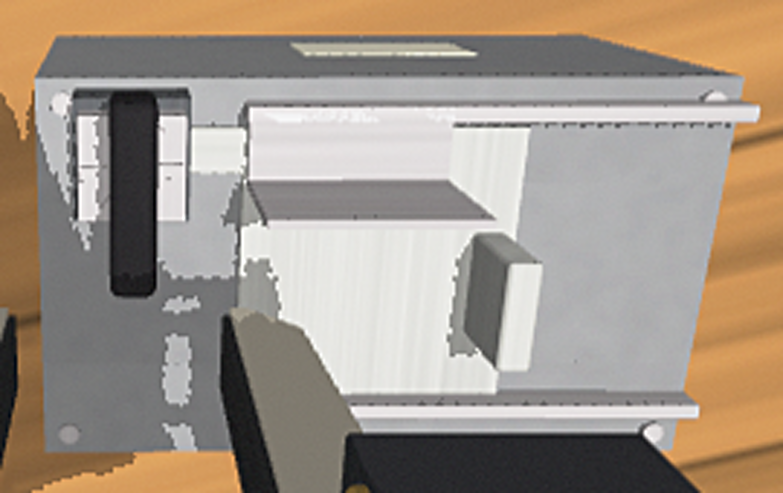

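The zoomed crop gives sharper corners: (35,78), (742,76), (45,452) and (672,452). The fin's top face is centred at (521,318), and the bar spans x 109–157.

Run:
```python
from h import *
d=np.load("pics/w1.npy");P=(d[:3],d[3:])
k=lambda x,y:(215+x/2.9,120+y/2.9)
w=[onz("wrist",k(*p),.12,P) for p in [(35,78),(742,76),(45,452),(672,452)]]
t,y=fit([(-.075,-.11),(-.075,.14),(.075,-.11),(.075,.14)],w);print("bin",t,np.degrees(y))
M=np.array([[np.cos(y),-np.sin(y)],[np.sin(y),np.cos(y)]])
for n,p in dict(plunger=(-.05,-.076),fin=(0,.054)).items():print(n,t+M@p)
print("bar far end",onz("wrist",k(133,297),.19,P)[:2]-M@[.03,0],"fin seen",onz("wrist",k(521,318),.16,P))
g=np.r_[t+M@[-.05,-.076],.166];s=r.observe()
print("tool delta",totool(g-s["tool_pos"]))
```

```text
res mm [0.8 1.2 0.5 0.3]
bin [0.54803321 0.14437658] -14.92206726104253
plunger [0.48014899 0.08381477]
fin [0.56193848 0.19655553]
bar far end [0.47870735 0.08455798] fin seen [0.56101072 0.19684365 0.16      ]
tool delta [0.00305468 0.00322548 0.11418581]
```

```bash
python3 -m crank '{"travel":[[0.003,0.0035,0.03],[0.003,0.0035,0.06],[0.003,0.0035,0.09],[0.003,0.0035,0.107],[0.003,0.0035,0.114],[0.003,0.0035,0.114]],"rotation":[[0,0,0],[0,0,0],[0,0,0],[0,0,0],[0,0,0],[0,0,0]],"gripper":[0.04,0.04,0.04,0.04,0.04,0.04]}' 50 && python3 -m crank '{"travel":[[0,0,0],[0,0,0],[0,0,0],[0,0,0]],"rotation":[[0,0,0],[0,0,0],[0,0,0],[0,0,0]],"gripper":[0.004,0.004,0.004,0.004]}' 50
```

```text
clock: 2.9
tool_pos: [0.4805, 0.0842, 0.1666]
eef_rot: [0.407, 3.115, 0.0]
force: [-0.3, -0.0, 0.8]
opening: 0.433
grasp_force: 0.0
clock: 3.4
tool_pos: [0.4805, 0.0846, 0.1666]
eef_rot: [0.405, 3.115, 0.002]
force: [0.7, 4.9, 1.7]
opening: 0.146
grasp_force: 50.0
```

Gripped at 13.6 mm. Next: lift 18 mm.

```bash
python3 -m crank '{"travel":[[0,0,-0.006],[0,0,-0.012],[0,0,-0.0175],[0,0,-0.0175]],"rotation":[[0,0,0],[0,0,0],[0,0,0],[0,0,0]],"gripper":[0.004,0.004,0.004,0.004]}' 50
```

```text
clock: 3.9
tool_pos: [0.4803, 0.0846, 0.1829]
eef_rot: [-0.405, -3.115, -0.001]
force: [6.8, 5.6, -12.0]
opening: 0.145
grasp_force: 50.0
```

```bash
python3 -m crank '{"travel":[[0,0,-0.0015],[0,0,-0.0015],[0,0,-0.0015],[0,0,-0.0015],[0,0,-0.0015],[0,0,-0.0015],[0,0,-0.0015],[0,0,-0.0015]],"rotation":[[0,0,0],[0,0,9],[0,0,18],[0,0,27],[0,0,36],[0,0,45],[0,0,54],[0,0,61]],"gripper":[0.004,0.004,0.004,0.004,0.004,0.004,0.004,0.004]}' 50; python3 -c "
from h import *
st()"
```

```text
clock: 4.9
tool_pos: [0.4808, 0.085, 0.1843]
eef_rot: [-1.935, -2.474, -0.003]
force: [11.6, 9.2, -12.5]
opening: 0.147
grasp_force: 50.0
4.9 [0.4808 0.085  0.1843] [-1.935 -2.474 -0.003] F [ 11.6   9.2 -12.5] op 13.7 g 50.0
x [-0.241  0.971  0.001] y [0.971 0.241 0.001] q [ 0.12 -0.29  1.88  0.    1.55 -0.12]
```

Turned 61°. Lower 7 mm, release, and rise.

```bash
python3 -m crank '{"travel":[[0,0,0.003],[0,0,0.006],[0,0,0.0065],[0,0,0.0065],[0,0,0.0065],[0,0,0.0065]],"rotation":[[0,0,0],[0,0,0],[0,0,0],[0,0,0],[0,0,0],[0,0,0]],"gripper":[0.004,0.004,0.004,0.004,0.036,0.036]}' 50;  python3 -m crank '{"travel":[[0,0,-0.03],[0,0,-0.07],[0,0,-0.1],[0,0,-0.1],[0,0,-0.1],[0,0,-0.1]],"rotation":[[0,0,0],[0,0,-10],[0,0,-20],[0,0,-30],[0,0,-40],[0,0,-50]],"gripper":[0.036,0.036,0.036,0.036,0.036,0.036]}'
python3 - <<'E'
from h import *
im=wpic("w2");st()
cv2.imwrite("pics/w2z.png",im)
E
```

```text
clock: 5.65
tool_pos: [0.4802, 0.0841, 0.1788]
eef_rot: [1.931, 2.478, -0.001]
force: [0.0, 0.3, 0.1]
opening: 0.311
grasp_force: 0.0
clock: 6.4
tool_pos: [0.4802, 0.084, 0.2789]
eef_rot: [0.694, 3.064, -0.0]
force: [0.5, -0.1, 0.0]
opening: 0.384
grasp_force: 0.0
6.45 [0.4802 0.084  0.2789] [ 0.68   3.067 -0.   ] F [0.4 0.3 1. ] op 36.0 g 0.0
x [-0.906  0.422 -0.   ] y [ 0.422  0.906 -0.   ] q [ 0.12 -0.31  1.74 -0.    1.71 -1.01]
```

View pics/w2.png

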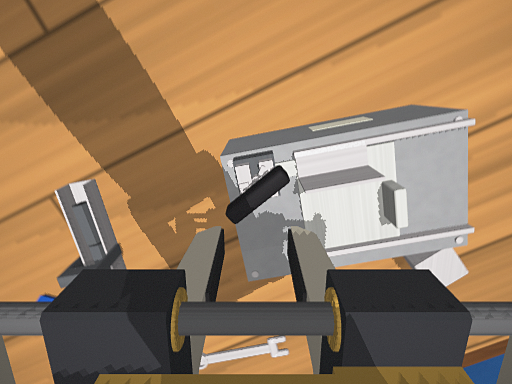

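The bar at (257,194) is turned about 60° and is holding. Next, go over the fin and down.

```bash
python3 -m crank '{"travel":[[-0.013,0.05,0],[-0.026,0.1,0],[-0.026,0.1365,0],[-0.026,0.1365,0],[-0.026,0.1365,0.05],[-0.026,0.1365,0.1],[-0.026,0.1365,0.135],[-0.026,0.1365,0.145]],"rotation":[[0,0,-5],[0,0,-10],[0,0,-10],[0,0,-10],[0,0,-10],[0,0,-10],[0,0,-10],[0,0,-10]],"gripper":[0.045,0.045,0.045,0.045,0.045,0.045,0.045,0.045]}' 20; python3 -m crank '{"travel":[[0,0,0],[0,0,0],[0,0,0],[0,0,0]],"rotation":[[0,0,0],[0,0,0],[0,0,0],[0,0,0]],"gripper":[0.004,0.004,0.004,0.004]}' 20;python3 -c "
from h import *
st()"
```

```text
clock: 7.45
tool_pos: [0.5622, 0.1948, 0.132]
eef_rot: [-0.436, -3.109, 0.002]
force: [-0.1, -0.1, 0.6]
opening: 0.485
grasp_force: 0.0
clock: 7.95
tool_pos: [0.5639, 0.1971, 0.1348]
eef_rot: [0.432, 3.11, 0.005]
force: [3.6, 4.5, -1.5]
opening: 0.13
grasp_force: 20.0
7.95 [0.5639 0.1971 0.1348] [0.432 3.11  0.005] F [ 3.6  4.5 -1.5] op 12.0 g 20.0
x [-0.962  0.273 -0.002] y [0.273 0.962 0.004] q [ 0.29 -0.02  1.72  0.    1.44 -1.  ]
```

```bash
python3 -m crank '{"travel":[[0,0.012,0],[0,0.026,0],[0,0.04,0],[0.001,0.054,0],[0.001,0.066,0],[0.001,0.072,0],[0.001,0.073,0],[0.001,0.073,0]],"rotation":[[0,0,0],[0,0,0],[0,0,0],[0,0,0],[0,0,0],[0,0,0],[0,0,0],[0,0,0]],"gripper":[0.004,0.004,0.004,0.004,0.004,0.004,0.004,0.004]}' 20;python3 -c "
from h import *
st()"
```

```text
clock: 8.95
tool_pos: [0.5825, 0.2666, 0.1347]
eef_rot: [0.432, 3.111, -0.0]
force: [-1.9, -2.2, 7.4]
opening: 0.127
grasp_force: 20.0
8.95 [0.5825 0.2666 0.1347] [ 0.432  3.111 -0.   ] F [-1.9 -2.2  7.4] op 11.8 g 20.0
x [-0.962  0.273 -0.001] y [ 0.273  0.962 -0.   ] q [ 0.39  0.08  1.62 -0.    1.44 -0.9 ]
```

```bash
python3 -m crank '{"travel":[[0,0,0],[0,0,0],[0,0,-0.04],[0,0,-0.1],[0,0,-0.16],[0,0,-0.16]],"rotation":[[0,0,0],[0,0,0],[0,0,0],[0,0,0],[0,0,0],[0,0,0]],"gripper":[0.04,0.04,0.04,0.04,0.04,0.04]}' 20; python3 -m crank '{"travel":[[-0.008,-0.06,0],[-0.016,-0.12,0],[-0.024,-0.18,0],[-0.032,-0.24,0],[-0.04,-0.3,0],[-0.048,-0.36,0],[-0.056,-0.42,0],[-0.06,-0.457,0]],"rotation":[[0,0,10],[0,0,20],[0,0,30],[0,0,40],[0,0,50],[0,0,60],[0,0,70],[0,0,80]],"gripper":[0.06,0.06,0.06,0.06,0.06,0.06,0.06,0.06]}' ; python3 -m crank '{"travel":[[0,0,0],[0,0,0],[0,0,0]],"rotation":[[0,0,8.7],[0,0,8.7],[0,0,8.7]],"gripper":[0.06,0.06,0.06]}'
python3 - <<'E'
from h import *
wpic("w3");st()
E
```

```text
clock: 9.7
tool_pos: [0.5831, 0.2668, 0.2992]
eef_rot: [0.432, 3.105, 0.006]
force: [-0.2, 0.1, -0.5]
opening: 0.428
grasp_force: 0.0
clock: 10.7
tool_pos: [0.5143, -0.1921, 0.2925]
eef_rot: [-2.339, -2.096, 0.001]
force: [0.4, 0.3, -0.6]
opening: 0.646
grasp_force: 0.0
clock: 11.08
tool_pos: [0.5152, -0.1894, 0.2932]
eef_rot: [-2.48, -1.927, 0.0]
force: [0.3, 0.2, 0.3]
opening: 0.647
grasp_force: 0.0
11.12 [ 0.5153 -0.1893  0.2934] [-2.481 -1.927  0.   ] F [-0.9  0.1 -0.2] op 60.0 g 0.0
x [0.247 0.969 0.   ] y [ 0.969 -0.247 -0.   ] q [-0.4  -0.17  1.6   0.    1.71 -0.15]
```

View pics/w3.png

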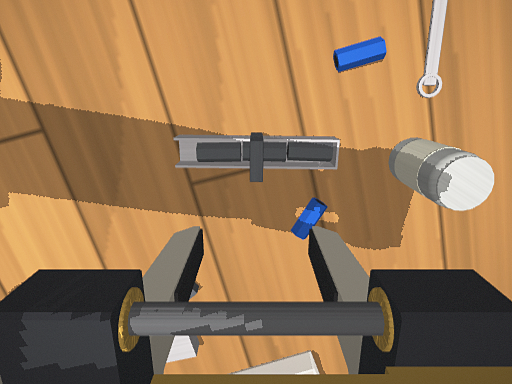

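The wrist view shows the chute aligned with the tool. Its rim corners are at (175,138), (339,136), (337,168) and (177,169), and the handle bar's lower end is at (257,182).

Run:
```python
from h import *
d=np.load("pics/w3.npy");P=(d[:3],d[3:])
w=[onz("wrist",p,.034,P) for p in [(175,138),(339,136),(337,168),(177,169)]]
t,y=fit([(-.11,.02),(.11,.02),(.11,-.02),(-.11,-.02)],w);print("chute",t,np.degrees(y))
M=np.array([[np.cos(y),-np.sin(y)],[np.sin(y),np.cos(y)]])
print("handle from end",onz("wrist",(257,182),.086,P)[:2]-M@[0,-.025])
print(totool(np.r_[t,.057]-r.observe()["tool_pos"]))
```

```text
res mm [2.3 2.5 2.3 1.7]
chute [ 0.5157967 -0.1889054] -13.77877480194298
handle from end [ 0.515404   -0.18930127]
[0.00047249 0.00050687 0.23636588]
```

```bash
python3 -m crank '{"travel":[[0,0,0.05],[0,0,0.1],[0,0,0.15],[0,0,0.19],[0,0,0.22],[0,0,0.234],[0,0,0.236],[0,0,0.236]],"rotation":[[0,0,0],[0,0,0],[0,0,0],[0,0,0],[0,0,0],[0,0,0],[0,0,0],[0,0,0]],"gripper":[0.05,0.05,0.05,0.05,0.05,0.05,0.05,0.05]}'; python3 -m crank '{"travel":[[0,0,0],[0,0,0],[0,0,0],[0,0,0],[0,0,0]],"rotation":[[0,0,0],[0,0,0],[0,0,0],[0,0,0],[0,0,0]],"gripper":[0.006,0.006,0.006,0.006,0.006]}' 55; python3 -c "
from h import *
st()"
```

```text
clock: 12.12
tool_pos: [0.5157, -0.1899, 0.0589]
eef_rot: [2.483, 1.923, 0.001]
force: [0.2, 0.3, -0.4]
opening: 0.534
grasp_force: 0.0
clock: 12.75
tool_pos: [0.5152, -0.1898, 0.0579]
eef_rot: [2.485, 1.922, 0.0]
force: [-0.5, 1.2, 2.2]
opening: 0.166
grasp_force: 55.0
12.75 [ 0.5152 -0.1898  0.0579] [2.485 1.922 0.   ] F [-0.5  1.2  2.2] op 15.4 g 55.0
x [0.251 0.968 0.   ] y [ 0.968 -0.251  0.   ] q [-0.4  -0.07  1.89  0.    1.31 -0.15]
```

```bash
cat > plan.py <<'E'
from h import *
b=np.array([.548,.1444,0]);yb=np.radians(-14.9);B=R.from_euler('z',yb)
def pose(th,lip):
    C=B*R.from_euler('y',-np.radians(th))   # chute x end up => outlet down
    o=b+B.apply(lip)-C.apply([-.11,0,.004])
    t=o+C.apply([0,0,.058])
    X=C.apply([0,1,0]);Y=C.apply([1,0,0]);return t,R.from_matrix(np.c_[X,Y,np.cross(X,Y)])
def show(p0,seq):
    for th,lip in seq:
        t,q=pose(th,np.array(lip));
        print(th,lip,p0[1].inv().apply(t-p0[0]).round(4),np.degrees((p0[1].inv()*q).as_rotvec()).round(1),t.round(3))
s=r.observe()
E
python3 - <<'E'
from plan import *
p0=(s["tool_pos"],R.from_rotvec(s["eef_rot"]))
show(p0,[(0,(.022,0,.22)),(0,(.022,0,.15))])
lp=lambda th:(.022,0,.152)
print("from pre");show(pose(0,np.array((.022,0,.152))),[(t,lp(t)) for t in (5,10,15,20,25,30,35,40,44)])
E
```

```text
0 (0.022, 0, 0.22) [ 0.3309  0.0799 -0.2161] [ 0.  -0.   0.4] [0.676 0.11  0.274]
0 (0.022, 0, 0.15) [ 0.3309  0.0798 -0.1461] [ 0.  -0.   0.4] [0.676 0.11  0.204]
from pre
5 (0.022, 0, 0.152) [-0.     -0.0051 -0.0094] [-5.  0.  0.] [0.671 0.112 0.215]
10 (0.022, 0, 0.152) [ 0.     -0.011  -0.0183] [-10.   0.   0.] [0.665 0.113 0.224]
15 (0.022, 0, 0.152) [ 0.     -0.0177 -0.0266] [-15.   0.   0.] [0.658 0.115 0.233]
20 (0.022, 0, 0.152) [ 0.     -0.0251 -0.0344] [-20.   0.  -0.] [0.651 0.117 0.24 ]
25 (0.022, 0, 0.152) [-0.     -0.0331 -0.0414] [-25.  -0.   0.] [0.644 0.119 0.247]
30 (0.022, 0, 0.152) [ 0.     -0.0417 -0.0478] [-30.   0.   0.] [0.635 0.121 0.254]
35 (0.022, 0, 0.152) [ 0.     -0.0509 -0.0533] [-35.   0.   0.] [0.626 0.124 0.259]
40 (0.022, 0, 0.152) [ 0.     -0.0604 -0.0581] [-40.   0.  -0.] [0.617 0.126 0.264]
44 (0.022, 0, 0.152) [ 0.     -0.0684 -0.0613] [-44.   0.   0.] [0.609 0.128 0.267]
```

```bash
python3 -m crank '{"travel":[[0,0,-0.005],[0,0,-0.02],[0,0,-0.05],[0,0,-0.09],[0,0,-0.13],[0,0,-0.17],[0,0,-0.2],[0,0,-0.216]],"rotation":[[0,0,0],[0,0,0],[0,0,0],[0,0,0],[0,0,0],[0,0,0],[0,0,0],[0,0,0]],"gripper":[0.006,0.006,0.006,0.006,0.006,0.006,0.006,0.006]}' 55; python3 -c "
from h import *
st()"
python3 -m crank '{"travel":[[0.01,0.003,0],[0.03,0.008,0],[0.055,0.013,0],[0.08,0.019,0],[0.105,0.025,0],[0.13,0.031,0],[0.155,0.037,0],[0.18,0.043,0]],"rotation":[[0,0,0],[0,0,0],[0,0,0],[0,0,0],[0,0,0],[0,0,0],[0,0,0],[0,0,0]],"gripper":[0.006,0.006,0.006,0.006,0.006,0.006,0.006,0.006]}'
python3 -m crank '{"travel":[[0.025,0.006,0],[0.05,0.012,0],[0.075,0.018,0],[0.1,0.024,0],[0.125,0.03,0],[0.142,0.034,0],[0.151,0.037,0],[0.151,0.037,0]],"rotation":[[0,0,0],[0,0,0],[0,0,0],[0,0,0],[0,0,0.4],[0,0,0.4],[0,0,0.4],[0,0,0.4]],"gripper":[0.006,0.006,0.006,0.006,0.006,0.006,0.006,0.006]}'
python3 - <<'E'
from plan import *
wpic("w4");st()
p0=(s["tool_pos"],R.from_rotvec(s["eef_rot"]))
show(p0,[(0,(.022,0,.152))])
a=cams.read_camera("side");cv2.imwrite("pics/s4.png",a)
cv2.imwrite("pics/c4.png",np.hstack([cv2.resize(a[90:330,130:430],(480,384)),cv2.imread("pics/w4.png")[:,100:420]]))
E
```

```text
clock: 13.75
tool_pos: [0.5153, -0.1898, 0.276]
eef_rot: [2.483, 1.922, 0.002]
force: [0.0, -0.9, -7.0]
opening: 0.168
grasp_force: 55.0
13.75 [ 0.5153 -0.1898  0.276 ] [2.483e+00 1.922e+00 2.000e-03] F [ 0.  -0.9 -7. ] op 15.6 g 55.0
x [ 0.251  0.968 -0.   ] y [ 0.968 -0.251  0.002] q [-0.4  -0.17  1.63  0.    1.68 -0.15]
clock: 14.75
tool_pos: [0.6023, -0.024, 0.272]
eef_rot: [-2.482, -1.923, 0.002]
force: [0.2, -0.2, -6.4]
opening: 0.168
grasp_force: 55.0
clock: 15.75
tool_pos: [0.6758, 0.1107, 0.2735]
eef_rot: [-2.491, -1.914, 0.001]
force: [-0.4, 0.3, -6.5]
opening: 0.169
grasp_force: 55.0
15.8 [0.6757 0.1103 0.2737] [ 2.491  1.914 -0.   ] F [ 0.4 -1.  -6.3] op 15.7 g 55.0
x [ 0.258  0.966 -0.   ] y [ 0.966 -0.258 -0.   ] q [ 0.12  0.13  1.34 -0.    1.67  0.39]
0 (0.022, 0, 0.152) [-0.0003 -0.0002  0.0675] [-0.  0. -0.] [0.676 0.11  0.206]
```

View pics/c4.png

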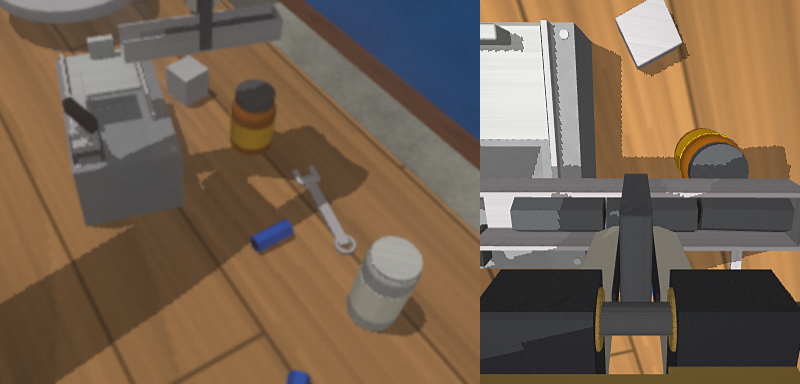

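The left panel shows the opening clear and the plunger parked. The right panel shows all three nuts in the chute at row 212, level and held. Next: lower, then tip in stages about the lip.

```bash
python3 -m crank '{"travel":[[0,0,0.01],[0,0,0.03],[0,0,0.05],[0,0,0.062],[0,0,0.0675],[0,-0.0051,0.058],[0,-0.011,0.049],[0,-0.011,0.049]],"rotation":[[0,0,0],[0,0,0],[0,0,0],[0,0,0],[0,0,0],[-5,0,0],[-10,0,0],[-10,0,0]],"gripper":[0.006,0.006,0.006,0.006,0.006,0.006,0.006,0.006]}' 60;python3 - <<'E'
from plan import *
st()
p0=pose(10,np.array((.022,0,.152)))
print((s["tool_pos"]-p0[0]).round(4))
L=(.022,0,.152);show(p0,[(t,L) for t in (14,18,22,26,30,34,38,42)])
E
```

```text
clock: 16.85
tool_pos: [0.6645, 0.1139, 0.2264]
eef_rot: [2.377, 1.827, 0.163]
force: [-0.7, -0.2, -7.0]
opening: 0.169
grasp_force: 60.0
16.85 [0.6645 0.1139 0.2264] [2.377 1.827 0.163] F [-0.7 -0.2 -7. ] op 15.7 g 60.0
x [0.257 0.966 0.001] y [ 0.951 -0.253  0.176] q [ 0.16  0.01  1.55 -0.07  1.42  0.43]
[-0.0004  0.0006  0.0022]
14 (0.022, 0, 0.152) [-0.     -0.004  -0.0075] [-4. -0.  0.] [0.66  0.115 0.231]
18 (0.022, 0, 0.152) [ 0.     -0.0086 -0.0148] [-8.  0. -0.] [0.654 0.116 0.237]
22 (0.022, 0, 0.152) [-0.     -0.0136 -0.0217] [-12.  -0.  -0.] [0.648 0.118 0.243]
26 (0.022, 0, 0.152) [-0.     -0.0191 -0.0282] [-16.   0.  -0.] [0.642 0.119 0.249]
30 (0.022, 0, 0.152) [ 0.     -0.0251 -0.0344] [-20.   0.   0.] [0.635 0.121 0.254]
34 (0.022, 0, 0.152) [-0.     -0.0315 -0.0401] [-24.   0.   0.] [0.628 0.123 0.258]
38 (0.022, 0, 0.152) [-0.     -0.0382 -0.0453] [-28.   0.   0.] [0.621 0.125 0.262]
42 (0.022, 0, 0.152) [-0.     -0.0453 -0.0501] [-32.   0.   0.] [0.613 0.127 0.266]
```

```bash
python3 -m crank '{"travel":[[0,-0.002,-0.004],[0,-0.004,-0.0075],[0,-0.006,-0.011],[0,-0.0086,-0.0148],[0,-0.011,-0.018],[0,-0.011,-0.018],[0,-0.011,-0.018],[0,-0.011,-0.018]],"rotation":[[-2,0,0],[-4,0,0],[-6,0,0],[-8,0,0],[-10,0,0],[-10,0,0],[-10,0,0],[-10,0,0]],"gripper":[0.006,0.006,0.006,0.006,0.006,0.006,0.006,0.006]}' 60;python3 - <<'E'
from plan import *
st()
p0=pose(20,np.array((.022,0,.152)))
print((s["tool_pos"]-p0[0]).round(4))
L=(.022,0,.152);show(p0,[(t,L) for t in (24,28,32,36,40,44)])
E
```

```text
clock: 17.85
tool_pos: [0.6518, 0.1169, 0.2406]
eef_rot: [2.259, 1.736, 0.306]
force: [-0.3, -0.3, -3.7]
opening: 0.175
grasp_force: 60.0
17.85 [0.6518 0.1169 0.2406] [2.259 1.736 0.306] F [-0.3 -0.3 -3.7] op 16.2 g 60.0
x [0.258 0.966 0.   ] y [ 0.908 -0.242  0.342] q [ 0.21 -0.11  1.67 -0.16  1.28  0.49]
[ 0.0005 -0.      0.0002]
24 (0.022, 0, 0.152) [ 0.     -0.004  -0.0075] [-4. -0.  0.] [0.645 0.119 0.246]
28 (0.022, 0, 0.152) [-0.     -0.0086 -0.0148] [-8. -0.  0.] [0.639 0.12  0.251]
32 (0.022, 0, 0.152) [ 0.     -0.0136 -0.0217] [-12.   0.   0.] [0.632 0.122 0.256]
36 (0.022, 0, 0.152) [ 0.     -0.0191 -0.0282] [-16.   0.   0.] [0.625 0.124 0.26 ]
40 (0.022, 0, 0.152) [ 0.     -0.0251 -0.0344] [-20.   0.  -0.] [0.617 0.126 0.264]
44 (0.022, 0, 0.152) [ 0.     -0.0315 -0.0401] [-24.  -0.   0.] [0.609 0.128 0.267]
```

Weight is dropping, so the nuts are leaving. Hold, then tilt further.

```bash
python3 -m crank '{"travel":[[0,0,0],[0,0,0],[0,0,0],[0,0,0],[0,0,0],[0,0,0]],"rotation":[[0,0,0],[0,0,0],[0,0,0],[0,0,0],[0,0,0],[0,0,0]],"gripper":[0.006,0.006,0.006,0.006,0.006,0.006]}' 60; python3 -m crank '{"travel":[[0,-0.004,-0.0075],[0,-0.0086,-0.0148],[0,-0.0136,-0.0217],[0,-0.0191,-0.0282],[0,-0.0251,-0.0344],[0,-0.0251,-0.0344],[0,-0.0251,-0.0344],[0,-0.0251,-0.0344]],"rotation":[[-4,0,0],[-8,0,0],[-12,0,0],[-16,0,0],[-20,0,0],[-20,0,0],[-20,0,0],[-20,0,0]],"gripper":[0.006,0.006,0.006,0.006,0.006,0.006,0.006,0.006]}'
python3 - <<'E'
from plan import *
wpic("w5");st()
a=cams.read_camera("side");t=cams.read_camera("top")
cv2.imwrite("pics/c5.png",np.hstack([cv2.resize(a[90:250,130:330],(480,384)),cv2.imread("pics/w5.png")[:,100:420]]))
E
```

```text
clock: 18.6
tool_pos: [0.6516, 0.117, 0.2406]
eef_rot: [2.259, 1.736, 0.306]
force: [-0.3, -0.3, -3.6]
opening: 0.169
grasp_force: 60.0
clock: 19.6
tool_pos: [0.6178, 0.1259, 0.2643]
eef_rot: [2.008, 1.542, 0.56]
force: [-0.4, -0.5, -3.5]
opening: 0.168
grasp_force: 60.0
19.65 [0.6178 0.1259 0.2642] [2.008 1.542 0.56 ] F [-0.  -1.1 -2.6] op 15.2 g 60.0
x [ 0.258  0.966 -0.   ] y [ 0.741 -0.198  0.642] q [ 0.33 -0.35  1.91 -0.44  1.02  0.72]
```

View pics/c5.png

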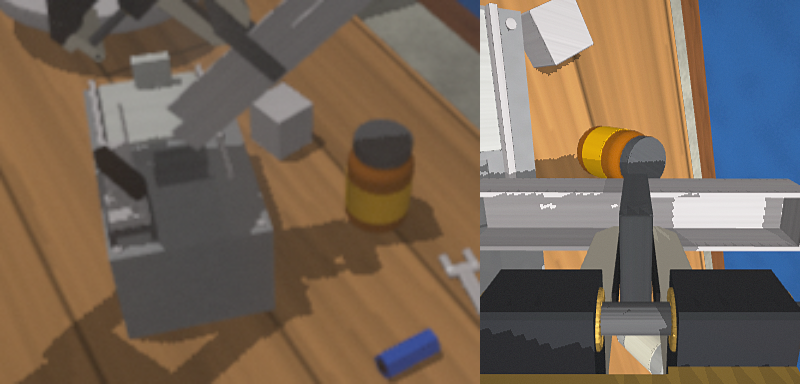

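The wrist view shows the channel empty, and the weight is down to the chute's 0.28 kg. Nothing lies on the lid. Level the chute and return it.

Run:
```python
from plan import *
p0=pose(40,np.array((.022,0,.152)));print((s["tool_pos"]-p0[0]).round(4))
show(p0,[(35,(.025,0,.16)),(30,(.03,0,.17)),(25,(.03,0,.18)),(20,(.03,0,.19)),(15,(.03,0,.2)),(10,(.03,0,.21)),(5,(.022,0,.22)),(0,(.022,0,.22))])
```

```text
[ 0.0005 -0.0001  0.0001]
35 (0.025, 0, 0.16) [0.     0.0117 0.0056] [ 5. -0.  0.] [0.629 0.123 0.267]
30 (0.03, 0, 0.17) [0.     0.0254 0.0113] [10. -0.  0.] [0.643 0.119 0.272]
25 (0.03, 0, 0.18) [-0.      0.0344  0.014 ] [15. -0.  0.] [0.651 0.117 0.275]
20 (0.03, 0, 0.19) [0.     0.0424 0.0169] [20.  0.  0.] [0.659 0.115 0.278]
15 (0.03, 0, 0.2) [0.     0.0495 0.0199] [25. -0.  0.] [0.666 0.113 0.281]
10 (0.03, 0, 0.21) [0.     0.0557 0.0229] [30. -0.  0.] [0.673 0.111 0.282]
5 (0.022, 0, 0.22) [-0.      0.0548  0.0208] [35. -0.  0.] [0.671 0.112 0.283]
0 (0.022, 0, 0.22) [-0.      0.0527  0.0312] [40.  0.  0.] [0.676 0.11  0.274]
```

```bash
python3 -m crank '{"travel":[[0,0.0117,0.0056],[0,0.0254,0.0113],[0,0.0344,0.014],[0,0.0424,0.0169],[0,0.0495,0.0199],[0,0.0557,0.0229],[0,0.0548,0.0208],[0,0.0527,0.0312]],"rotation":[[5,0,0],[10,0,0],[15,0,0],[20,0,0],[25,0,0],[30,0,0],[35,0,0],[40,0,0]],"gripper":[0.006,0.006,0.006,0.006,0.006,0.006,0.006,0.006]}' 60
python3 -m crank '{"travel":[[0,0,0],[-0.01,-0.003,0],[-0.04,-0.01,0],[-0.08,-0.02,0],[-0.12,-0.03,0],[-0.16,-0.039,0],[-0.2,-0.049,0],[-0.24,-0.058,0]],"rotation":[[0,0,0],[0,0,0],[0,0,0],[0,0,0],[0,0,0],[0,0,0],[0,0,0],[0,0,0]],"gripper":[0.006,0.006,0.006,0.006,0.006,0.006,0.006,0.006]}'
python3 -m crank '{"travel":[[-0.04,-0.01,0],[-0.07,-0.017,0],[-0.09,-0.022,0],[-0.09,-0.022,0]],"rotation":[[0,0,0],[0,0,0],[0,0,0],[0,0,0]],"gripper":[0.006,0.006,0.006,0.006]}'
python3 - <<'E'
from h import *
st();s=r.observe();print("to original place",totool(np.array([.5152,-.1898,.0585])-s["tool_pos"]))
im=wpic("w6");t=cams.read_camera("top")
cv2.imwrite("pics/c6.png",np.hstack([im[:,60:460],t[90:282,150:350].repeat(2,0).repeat(2,1)]))
E
```

```text
clock: 20.75
tool_pos: [0.6764, 0.1104, 0.2752]
eef_rot: [-2.49, -1.913, 0.0]
force: [-0.8, 0.4, -1.5]
opening: 0.169
grasp_force: 60.0
clock: 21.75
tool_pos: [0.5564, -0.1075, 0.2752]
eef_rot: [2.489, 1.913, 0.002]
force: [-0.1, -0.9, -3.2]
opening: 0.172
grasp_force: 60.0
clock: 22.25
tool_pos: [0.5128, -0.1884, 0.2748]
eef_rot: [2.491, 1.911, 0.001]
force: [-0.9, 0.0, -2.6]
opening: 0.168
grasp_force: 60.0
22.25 [ 0.5128 -0.1884  0.2748] [2.491e+00 1.911e+00 1.000e-03] F [-0.9  0.  -2.6] op 15.6 g 60.0
x [ 0.259  0.966 -0.   ] y [ 0.966 -0.259  0.002] q [-0.4  -0.18  1.64 -0.    1.68 -0.14]
to original place [-0.00064582  0.00239721  0.21627657]
```

View pics/c6.png

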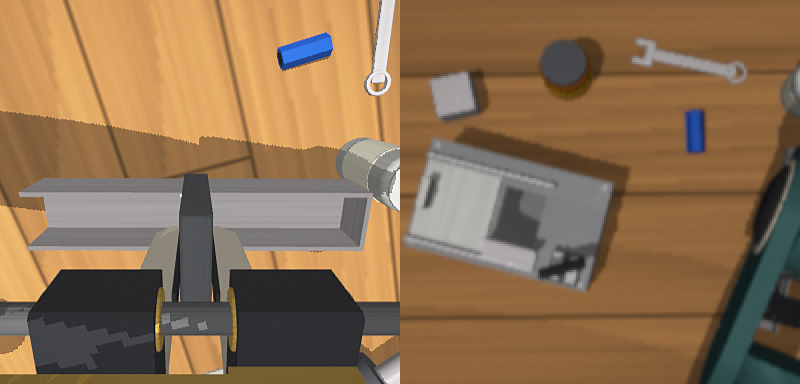

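The chute is empty, the bin's shutter is open and nothing has spilled. Lower it gently.

```bash
python3 -m crank '{"travel":[[0,0.0024,0.04],[0,0.0024,0.08],[0,0.0024,0.12],[0,0.0024,0.16],[0,0.0024,0.185],[0,0.0024,0.198],[0,0.0024,0.203],[0,0.0024,0.206]],"rotation":[[0,0,0],[0,0,0],[0,0,0],[0,0,0],[0,0,0],[0,0,0],[0,0,0],[0,0,0]],"gripper":[0.006,0.006,0.006,0.006,0.006,0.006,0.006,0.006]}' 60
python3 -m crank '{"travel":[[0,0,0.0015],[0,0,0.003],[0,0,0.0045],[0,0,0.006],[0,0,0.0075],[0,0,0.0085],[0,0,0.0095],[0,0,0.0095]],"rotation":[[0,0,0],[0,0,0],[0,0,0],[0,0,0],[0,0,0],[0,0,0],[0,0,0],[0,0,0]],"gripper":[0.006,0.006,0.006,0.006,0.006,0.006,0.006,0.006]}'
```

```text
clock: 23.35
tool_pos: [0.5163, -0.1883, 0.069]
eef_rot: [2.49, 1.914, 0.001]
force: [0.7, -0.3, -3.0]
opening: 0.164
grasp_force: 60.0
clock: 24.35
tool_pos: [0.5158, -0.1883, 0.0587]
eef_rot: [-2.491, -1.914, 0.0]
force: [0.1, 0.1, -1.8]
opening: 0.165
grasp_force: 60.0
```

Nearly down. Creep to contact.

```bash
python3 -m crank '{"travel":[[0,0,0.0005],[0,0,0.001],[0,0,0.001],[0,0,0.001]],"rotation":[[0,0,0],[0,0,0],[0,0,0],[0,0,0]],"gripper":[0.006,0.006,0.006,0.006]}'
```

```text
clock: 24.85
tool_pos: [0.5158, -0.1884, 0.0579]
eef_rot: [2.491, 1.914, 0.0]
force: [0.3, 0.0, -1.4]
opening: 0.168
grasp_force: 60.0
```

```bash
python3 -m crank '{"travel":[[0,0,0.0005],[0,0,0.001],[0,0,0.001],[0,0,0.001]],"rotation":[[0,0,0],[0,0,0],[0,0,0],[0,0,0]],"gripper":[0.006,0.006,0.006,0.006]}'
```

```text
clock: 25.35
tool_pos: [0.5161, -0.1885, 0.0578]
eef_rot: [2.491, 1.913, 0.001]
force: [-3.8, 1.8, 9.1]
opening: 0.168
grasp_force: 60.0
```

In contact at 9 N. Open, rise and look.

```bash
python3 -m crank '{"travel":[[0,0,0],[0,0,0],[0,0,0],[0,0,-0.02],[0,0,-0.07],[0,0,-0.13],[0,0,-0.19],[0,0,-0.2]],"rotation":[[0,0,0],[0,0,0],[0,0,0],[0,0,0],[0,0,0],[0,0,0],[0,0,0],[0,0,0]],"gripper":[0.05,0.05,0.05,0.05,0.05,0.05,0.05,0.05]}' 20
python3 - <<'E'
from h import *
im=wpic("w7");t=cams.read_camera("side")
cv2.imwrite("pics/c7.png",np.hstack([im[:,60:460],cv2.resize(t[100:350,140:400],(400,384))]))
E
```

```text
clock: 26.35
tool_pos: [0.5166, -0.1887, 0.2629]
eef_rot: [2.486, 1.91, 0.006]
force: [-0.2, -0.0, -1.1]
opening: 0.54
grasp_force: 0.0
```

View pics/c7.png

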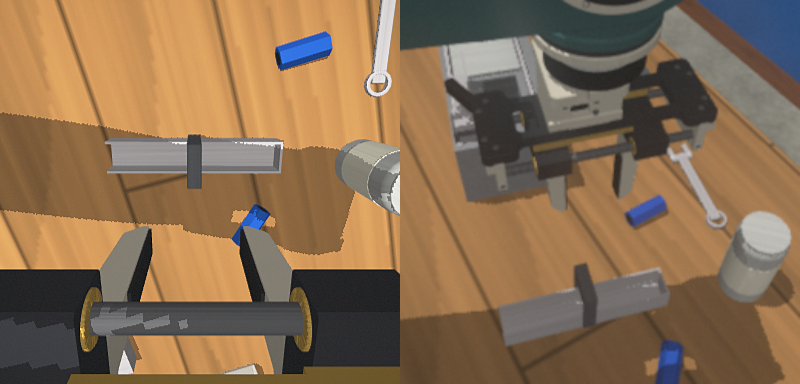

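The chute stands empty and upright on the bench (at about (195,156)), the gripper is clear, and the bystanders look undisturbed. Handing in.

```bash
python3 -c "
from plant import r
print(r.hand_in())"
```

```text
the job is handed in; nothing more can be done
None
```

I handed the job in at about 26 s; no verdict came back. The plunger is parked, the shutter is open, the empty chute is back upright on the bench, and all three nuts left the chute over the opening. I judged them in the bin from the weight drop and the clear lid and bench, without seeing inside it.

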